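Scrub out a second-hand steel jug

ROBOT

A 6-joint arm with a two-finger parallel gripper is mounted at the origin on the work surface. World frame = base frame: x ahead of the robot, y to its left, z up, the work surface at z = 0. Lengths are in m, angles in rad, forces in N, time in s.
With the tool pointing down it reaches from about 0.25 to 0.775 m from the base axis. Payload 4 kg.
Tool frame: the origin (TCP) lies at the very end of the fingers, on their centre line; the grasp point (between the pads) lies 19 mm behind it; z points along the fingers, y is the line along which they close (so a half turn about z gives the same grasp; the last joint's range is limited). The gripper opens to 94 mm and grips with 3 to 60 N. Pads are 16 mm wide; open, the fingers measure 119 mm over their backs; the gripper's body (75 mm by 177 mm) begins 78 mm behind the grasp point.
Start: joints at [-1.337, 0.087, 1.371, -0, 1.684, -0.103], TCP at [0.182, -0.519, 0.206] pointing down, gripper open.
Joint ranges: [-3.1, 3.1], [-0.76, 2.03], [0.27, 2.55], [-1.08, 4.22], [0.17, 2.65], [-2.57, 2.57]. Speed limits (rad/s): [2.79, 2.79, 3.14, 3.14, 3.14, 3.14].

INTERFACE

Orientations are given as [roll, pitch, yaw] about the fixed x, y, z axes, in that order (R = Rz(yaw) Ry(pitch) Rx(roll)).
In Python, from bench import robot, vision gives the robot as it stands.
- The arm moves only by the shell command python3 -m crank 'ROWS'. ROWS is JSON, a list of rows, each a list of 3 entries, a list of its own where there are three numbers: the closure, from 0 (fully open) to 1 (shut), then the shift along the tool's x, y, z in m, then the turn, a rotation vector about the tool's x, y, z in degrees. A call has 1 to 8 rows; each row shifts and turns the commanded pose from where the row before left it, along the tool's axes as they then stand; what a row does not reach is not made up. A row lasts 1/10 s, in which the tool goes at most 50 mm and 8.59 degrees, less where a joint would pass 70% of its speed; a pose out of reach is approached as far as the arm can. A call with a gripper value outside its range is refused whole. The fingers move at their own pace and stop on an object; the grip force is fixed at half the most. Time passes only in rows, so rows that do not move let the fingers close. It gives the time, the measured TCP pose, the force, the opening and the grip force at its end, in the units of the state.
- robot.get_obs(): the state, without advancing time (a new reading comes with each control period).
- vision.snapshot(name): name is "scene" or "top" or "wrist"; returns a dict with "color" (384x512x3 uint8, red, green, blue), "z_map" (384x512 float32, m along the optical axis (not along the pixel's ray), 0 where there is no reading), "fx", "fy", "cx", "cy" (pixels), "R" (3x3) and "t" (3): a world point X has camera coordinates R X + t. Camera axes: x right, y down, z forward; pixel columns grow to the right and rows downward; lengths in m; the calibration is good to about 2 mm. A picture is of the moment at which its call begins.
- robot.close_job(): hands the job in; it is judged then, once.
The state is a dict: "time": time; "joint_positions": joint angles; "qvel": joint speeds; "joint_torque": joint torques, N m; "tool_pos": TCP position; "ee_rot": TCP orientation; "wrist_force": force on the tool from outside, world axes, zero at the start; "wrist_torque": the same for the moment, N m; "width": finger opening in m; "finger_force": force on a finger pad.
Only numpy, scipy, OpenCV 4.12 (cv2) and the standard library are available. Lean on these libraries where they do the work, as an engineer would, in place of code of your own. Each camera call takes 0.05 s, during which the arm holds its last target. There are 200 camera calls.

TASK

Take the long brush out of its white crock and scrub out the tall steel jug with the black handle: push the bristles down onto the jug's inner bottom until they clearly give, and draw the brush back up to the mouth, three times over, never jabbing hard. Then stand the brush back in its crock, bristles down, let go of it, and leave the jug standing upright where it was and the other things undisturbed.

Things in the scene. Friction and masses are not known exactly. Their poses are not given: they have to be found in the camera images.
- brush_grip (a point): Bottle brush, 210 mm long overall, 65 g, standing upright in the crock, bristles down. This point is the centre of its round wooden handle (18 mm diameter, 80 mm long: it reaches 40 mm above and 40 mm below this point), 170 mm above the bristle tip. z runs up along the brush. Between handle and bristles is a thin 8 mm steel stem.
- brush_tip (a point): Flat lower end of the brush's round bristle head (32 mm diameter, 58 mm long), on the brush's axis. The head gives along the brush like a spring, about 0.35 N per mm, for up to 14 mm, then it is hard; standing in the crock it is already pushed in about 2 mm by the brush's weight.
- crock: White round brush crock, heavy and fixed, 62 mm outside, 52 mm inside, 90 mm high, open at the top. Origin: centre of its underside; its inner floor is 6 mm above that. z up.
- crock_mouth (a point): Centre of the crock's open mouth, level with its rim, 90 mm above the table.
- jug: Tall stainless steel jug, loose, 0.7 kg, 130 mm high, 90 mm body diameter with a shoulder at 85 to 105 mm height and a neck 68 mm outside, 60 mm inside, open at the top. A black loop handle stands out on one side (its own +x) to 77 mm from the axis. Origin: centre of its underside. z up.
- jug_mouth (a point): Centre of the jug's open mouth, level with its rim, 130 mm above the table.
- jug_bottom: The jug's inner bottom, a flat steel floor 72 mm across on the jug's axis. Its height differs from jug to jug (thick insulated base): its upper face lies anywhere from 12 to 42 mm above this point, which is only the centre of the jug's underside, so it has to be felt for. Pressing on it with more than 20 N is jabbing.
- brush: The whole brush (origin: 170 mm below the handle's centre, on the axis; z up along the brush).
- pot: Bystander: squat open steel pot, 100 mm wide, 75 mm high, with two small side handles. Origin: centre of its underside.
- mug: Bystander: blue ceramic mug, 76 mm wide, 85 mm high. Origin: centre of its underside.
- bowl: Bystander: blue ceramic bowl, 90 mm wide, 45 mm high. Origin: centre of its underside.
- jar: Bystander: closed glass jar, 66 mm wide, 100 mm high. Origin: centre of its underside.
- can: Bystander: tin can, 68 mm wide, 110 mm high. Origin: centre of its underside.
- spatula: Bystander: spatula lying flat on the table.
- carton: Bystander: small closed cardboard carton, 100 x 140 x 70 mm. Origin: centre of its underside.
Things that resemble listed ones, but are neither listed nor needed, are in the scene too. Of the things like the brush, leave any that is orange; of the rest the larger one is meant.

How it is judged:
By the outcome, as a careful person would: the job done as asked, in the order asked, and still so for the second after the job is handed in, with the robot touching nothing.
It also fails if it takes over 67 s, if anything falls off the work surface, if the arm or the gripper's body presses on something with over 40 N, if the wrist force passes 120 N, or if a joint passes its speed limit or range.

## Working session

There is one attempt and no reset: what is moved stays moved. The work goes in short steps, Python scripts to look and compute and a shell command to move; the robot and the scene stay as the last step left them, time stands still between calls to the robot, and variables do not carry over. Pictures are saved under pics/ and viewed, at most 10 in all, crops included, and the job is handed in when it is done.

```bash
mkdir -p pics; ls; python3 - <<'E'
from bench import robot, vision
import cv2,numpy as np,pickle
d={}
for n in("scene","top"):
    s=vision.snapshot(n);d[n]=s;cv2.imwrite(f"pics/{n}0.png",s["color"][...,::-1])
pickle.dump(d,open("s0.pkl","wb"))
o=robot.get_obs();print({k:np.round(v,3) for k,v in o.items()})
E
```

```text
pics
{'time': np.float64(0.1), 'joint_positions': array([-1.337,  0.088,  1.372,  0.   ,  1.684, -0.103]), 'qvel': array([ 0.002, -0.001, -0.006, -0.002, -0.001,  0.001]), 'joint_torque': array([ 2.0000e-03, -3.4125e+01, -3.0330e+01,  7.2000e-02,  3.0000e-02,
       -0.0000e+00]), 'tool_pos': array([ 0.182, -0.519,  0.204]), 'ee_rot': array([-3.14 , -0.   ,  0.337]), 'wrist_force': array([ 0.072,  0.239, -0.514]), 'wrist_torque': array([-0.022, -0.021, -0.017]), 'finger_force': np.float64(0.0), 'width': np.float64(0.094)}
```

View pics/scene0.png

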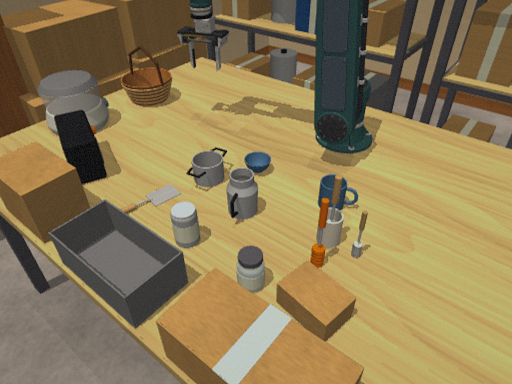

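View pics/top0.png

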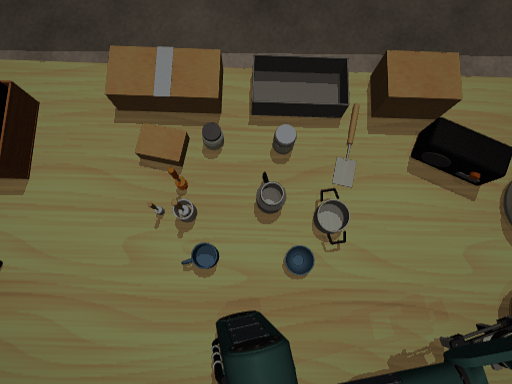

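The scene view shows the white crock with the wooden brush at (330,228). The orange brush is at (320,240), the small one at (358,240) and the jug at (242,195). In the top view the crock is at (185,211), the jug mouth at (271,193) with its handle at (265,177), and the mug at (205,256).

```bash
cat >h.py <<'E'
import numpy as np,cv2
def cloud(s):
    z=s["z_map"];v,u=np.mgrid[:z.shape[0],:z.shape[1]]
    P=np.stack([(u-s["cx"])/s["fx"]*z,(v-s["cy"])/s["fy"]*z,z],-1)
    W=(P-s["t"])@s["R"]; W[z==0]=np.nan; return W
E
python3 - <<'E'
import pickle,numpy as np,cv2
from h import *
d=pickle.load(open("s0.pkl","rb"))
T=cloud(d["top"]);S=cloud(d["scene"])
print("cam",-d["top"]["R"].T@d["top"]["t"],-d["scene"]["R"].T@d["scene"]["t"])
def circ(m,n):
    p=T[m][:,:2]; A=np.c_[2*p,np.ones(len(p))]; x=np.linalg.lstsq(A,(p**2).sum(1),rcond=None)[0]
    print(n,len(p),x[:2],np.sqrt(x[2]+x[0]**2+x[1]**2),p.min(0),p.max(0))
def box(u,v,r):
    m=np.zeros(T.shape[:2],bool);m[v-r:v+r,u-r:u+r]=1;return m
z=T[...,2]
circ(box(271,195,25)&(z>.122)&(z<.138),"jugrim")
circ(box(185,211,16)&(z>.084)&(z<.095),"crockrim")
circ(box(205,256,16)&(z>.078)&(z<.09),"mug")
# jug handle dark
c=d["top"]["color"].astype(int)
m=box(266,178,8)&(c.max(2)<45)&(z>.02);print("jughandle",T[m].mean(0))
# all points >90mm in brush area both views
for W,n in((T,"top"),(S,"scene")):
    im=d[n]["color"].astype(int)
    for lab,cx in(("blobs",0),):
        m=(W[...,0]>.3)&(W[...,0]<.75)&(W[...,1]>0.05)&(W[...,1]<.45)&(W[...,2]>.11)&(W[...,2]<.26)
        k,L=cv2.connectedComponents(m.astype(np.uint8))
        for i in range(1,k):
            if (L==i).sum()>3:
                p=W[L==i];ct=im[L==i].mean(0)
                vv,uu=np.where(L==i);print(n,(L==i).sum(),uu.mean(),vv.mean(),np.round(p.mean(0),3),np.round(p.min(0),3),np.round(p.max(0),3),ct.round())
s=d["scene"]
E
```

```text
cam [0.3362288  0.02464446 1.26915762] [1.18562664 0.52741123 0.75752145]
jugrim 118 [ 0.54498301 -0.03756706] 0.03169530718768423 [ 0.51210443 -0.07032344] [ 0.57716722 -0.00384782]
crockrim 96 [0.49799745 0.22115352] 0.028007574867853866 [0.46722193 0.19128113] [0.52899836 0.24993878]
mug 123 [0.3650172  0.15357941] 0.0358065022430114 [0.32764623 0.11765934] [0.40240818 0.19072661]
jughandle [ 0.59692182 -0.02241609  0.07745402]
top 81 172.87654320987653 172.54320987654322 [0.583 0.238 0.185] [0.577 0.232 0.115] [0.593 0.247 0.216] [76. 43. 14.]
top 72 176.31944444444446 203.59722222222223 [0.496 0.222 0.195] [0.49  0.216 0.11 ] [0.506 0.232 0.22 ] [75. 59. 36.]
top 30 150.9 204.76666666666668 [0.499 0.303 0.14 ] [0.494 0.299 0.111] [0.506 0.309 0.152] [78. 60. 35.]
scene 233 335.78111587982835 190.3047210300429 [0.503 0.225 0.176] [0.49  0.216 0.11 ] [0.509 0.232 0.217] [116.  94.  61.]
scene 254 322.8622047244094 213.46850393700788 [0.591 0.243 0.173] [0.579 0.232 0.111] [0.596 0.25  0.212] [141.  74.  19.]
scene 85 363.3411764705882 217.2941176470588 [0.503 0.305 0.134] [0.495 0.298 0.11 ] [0.507 0.311 0.153] [124.  99.  60.]
```

```bash
python3 -m crank '[[0.3,[0,0,-0.04],[0,0,6.43]],[0.3,[0,0,-0.04],[0,0,6.43]],[0.3,[0,0,-0.04],[0,0,6.43]],[0.3,[0.018,-0.042,0],[0,0,0]],[0.3,[0.018,-0.042,0],[0,0,0]],[0.3,[0.018,-0.042,0],[0,0,0]],[0.3,[0.018,-0.042,0],[0,0,0]],[0.3,[0.018,-0.042,0],[0,0,0]]]'
```

```text
time: 0.9
tool_pos: [0.272, -0.3073, 0.325]
ee_rot: [-3.141, 0.0, -0.001]
wrist_force: [1.6, 0.2, 0.6]
width: 0.0663
finger_force: 0.0
```

```bash
python3 -m crank '[[0.3,[0.018,-0.042,0],[0,0,0]],[0.3,[0.018,-0.042,0],[0,0,0]],[0.3,[0.018,-0.042,0],[0,0,0]],[0.3,[0.018,-0.042,0],[0,0,0]],[0.3,[0.018,-0.042,0],[0,0,0]],[0.3,[0.018,-0.042,0],[0,0,0]],[0.3,[0.018,-0.042,0],[0,0,0]],[0.3,[0.018,-0.042,0],[0,0,0]]]'; python3 -m crank '[[0.3,[0.016,-0.042,0],[0,0,0]],[0.3,[0.016,-0.042,0],[0,0,0]],[0.3,[0.016,-0.042,0],[0,0,0]],[0.3,[0.014,-0.04,0],[0,0,0]],[0.3,[0,0,0],[0,0,0]],[0.3,[0,0,0],[0,0,0]]]'
python3 - <<'E'
from bench import vision,robot
import cv2,pickle,numpy as np
from h import *
s=vision.snapshot("wrist");pickle.dump(s,open("w1.pkl","wb"));cv2.imwrite("pics/w1.png",s["color"][...,::-1])
print(robot.get_obs()["tool_pos"])
W=cloud(s);z=W[...,2]
m=(z>.1)&(z<.23)&(abs(W[...,0]-.5)<.04)&(abs(W[...,1]-.22)<.04)
for a in np.arange(.1,.23,.015):
    k=m&(z>=a)&(z<a+.015)
    if k.sum()>3:print(round(a,3),k.sum(),W[k].min(0).round(4),W[k].max(0).round(4),W[k].mean(0).round(4))
E
```

```text
time: 1.7
tool_pos: [0.4158, 0.0289, 0.3252]
ee_rot: [3.141, 0.0, 0.0]
wrist_force: [0.5, -1.0, 0.0]
width: 0.0655
finger_force: 0.0
time: 2.3
tool_pos: [0.4774, 0.1934, 0.3243]
ee_rot: [3.14, 0.002, 0.002]
wrist_force: [-0.0, -0.4, -0.4]
width: 0.0655
finger_force: 0.0
[0.47739427 0.19258735 0.32492195]
0.1 4 [0.4969 0.2213 0.1022] [0.5    0.2259 0.1063] [0.4989 0.2235 0.1041]
0.13 7 [0.4999 0.2174 0.1404] [0.5045 0.2284 0.1448] [0.5031 0.2218 0.143 ]
0.145 25 [0.494  0.2164 0.1458] [0.5048 0.2331 0.1598] [0.5017 0.222  0.1529]
0.16 24 [0.4985 0.2168 0.1605] [0.5048 0.2333 0.1736] [0.5028 0.2229 0.1674]
0.175 32 [0.4941 0.2164 0.1753] [0.5048 0.2306 0.1895] [0.5023 0.2219 0.1821]
0.19 32 [0.4941 0.2162 0.191 ] [0.5049 0.2301 0.2044] [0.5022 0.2216 0.1973]
0.205 211 [0.4875 0.2165 0.2051] [0.5046 0.2333 0.2172] [0.4972 0.2246 0.2145]
```

View pics/w1.png

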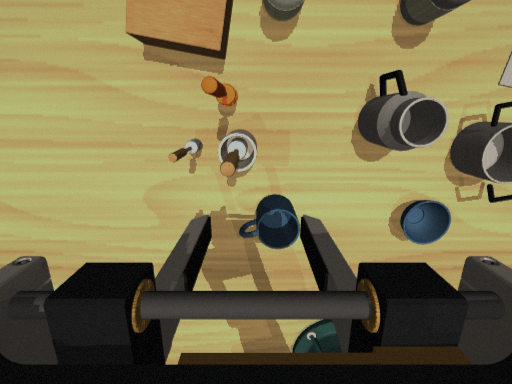

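The wrist view shows the brush top at (229,168), upright in the crock at (238,152), with the mug at (277,220) and the jug mouth at (418,122).

```bash
python3 -m crank '[[0.3,[0.0195,-0.031,0],[0,0,0]],[0.3,[0,0,0.03],[0,0,0]],[0.3,[0,0,0.03],[0,0,0]],[0.3,[0,0,0.03],[0,0,0]],[0.3,[0,0,0.03],[0,0,0]],[0.3,[0,0,0.03],[0,0,0]],[0.3,[0,0,0.018],[0,0,0]],[0.3,[0,0,0],[0,0,0]]]'
python3 - <<'E'
import pickle
from h import *
s=pickle.load(open("w1.pkl","rb"));W=cloud(s);z=W[...,2]
m=(abs(W[...,0]-.545)<.05)&(abs(W[...,1]+.037)<.05)&(z>.127)&(z<.135)
k=(m*255).astype(np.uint8);p=W[m][:,:2]
print(m.sum(),p.min(0),p.max(0),(p.min(0)+p.max(0))/2,cv2.minEnclosingCircle(p.astype(np.float32)))
E
```

```text
time: 3.15
tool_pos: [0.4951, 0.2215, 0.1544]
ee_rot: [3.139, 0.006, -0.002]
wrist_force: [-0.0, -0.4, -0.4]
width: 0.0657
finger_force: 0.0
562 [ 0.50968221 -0.07137776] [ 0.57655364 -0.00230812] [ 0.54311793 -0.03684294] ((0.542320728302002, -0.036917708814144135), 0.03475304692983627)
```

```bash
python3 -m crank '[[0.3,[0.001,-0.002,0],[0,0,0]],[0.6,[0,0,0],[0,0,0]],[0.8,[0,0,0],[0,0,0]],[0.9,[0,0,0],[0,0,0]],[0.95,[0,0,0],[0,0,0]],[1,[0,0,0],[0,0,0]],[1,[0,0,0],[0,0,0]],[1,[0,0,0],[0,0,0]]]'
```

```text
time: 3.95
tool_pos: [0.4981, 0.226, 0.1573]
ee_rot: [3.141, 0.0, 0.0]
wrist_force: [0.4, 0.0, 0.3]
width: 0.0178
finger_force: 30.0
```

```bash
python3 -m crank '[[1,[0,0,-0.015],[0,0,0]],[1,[0,0,-0.025],[0,0,0]],[1,[0,0,-0.035],[0,0,0]],[1,[0,0,-0.035],[0,0,0]],[1,[0,0,-0.035],[0,0,0]],[1,[0,0,-0.02],[0,0,0]],[1,[0.003,0.02,0],[0,0,0]],[1,[0.007,0.035,0],[0,0,0]]]';python3 -m crank '[[1,[0.008,0.04,0],[0,0,0]],[1,[0.008,0.04,0],[0,0,0]],[1,[0.008,0.04,0],[0,0,0]],[1,[0.006,0.035,0],[0,0,0]],[1,[0.004,0.03,0],[0,0,0]],[1,[0.001,0.015,0],[0,0,0]],[1,[0,0.008,0],[0,0,0]],[1,[0,0,0],[0,0,0]]]'
python3 - <<'E'
from bench import vision,robot
import cv2,pickle
from h import *
o=robot.get_obs();print(o["tool_pos"],o["ee_rot"],o["width"],o["wrist_force"])
im=[]
for n in("wrist","scene","top"):
    s=vision.snapshot(n);pickle.dump(s,open(n+"2.pkl","wb"));im.append(s["color"][...,::-1])
cv2.imwrite("pics/w2.png",np.hstack([cv2.resize(im[0],(400,300)),cv2.resize(im[1][80:272,130:386],(400,300))]))
for n in("wrist","scene"):
    s=pickle.load(open(n+"2.pkl","rb"));W=cloud(s);z=W[...,2]
    m=(abs(W[...,0]-.545)<.05)&(abs(W[...,1]+.037)<.05)
    k=m&(z>.126)&(z<.136);p=W[k][:,:2]
    if len(p):print(n,"rim",len(p),p.min(0),p.max(0),(p.min(0)+p.max(0))/2)
    for a in np.arange(.14,.35,.02):
        k=m&(z>=a)&(z<a+.02)
        if k.sum()>3:print(n,round(a,3),k.sum(),W[k].min(0).round(3),W[k].max(0).round(3),np.median(W[k],0).round(3))
E
```

```text
time: 4.75
tool_pos: [0.5083, 0.172, 0.3249]
ee_rot: [-3.14, -0.004, 0.004]
wrist_force: [-0.5, -0.8, -1.2]
width: 0.0174
finger_force: 30.0
time: 5.55
tool_pos: [0.5431, -0.0372, 0.3229]
ee_rot: [-3.141, -0.0, -0.001]
wrist_force: [0.2, -0.7, -1.1]
width: 0.0178
finger_force: 30.0
[ 0.54313539 -0.03718693  0.32286894] [-3.14137277e+00 -3.37534485e-04 -5.00245148e-04] 0.017777063559896535 [ 0.17146052 -0.70417551 -1.11815687]
wrist rim 317 [ 0.51925739 -0.07073521] [ 0.57696575 -0.00317537] [ 0.54811157 -0.03695529]
wrist 0.16 21 [ 0.549 -0.049  0.178] [ 0.557 -0.023  0.18 ] [ 0.556 -0.038  0.179]
wrist 0.18 71 [ 0.544 -0.053  0.18 ] [ 0.558 -0.021  0.2  ] [ 0.556 -0.038  0.19 ]
wrist 0.2 104 [ 0.544 -0.053  0.2  ] [ 0.557 -0.021  0.217] [ 0.555 -0.038  0.211]
wrist 0.22 610 [ 0.527 -0.053  0.221] [ 0.558 -0.021  0.231] [ 0.545 -0.038  0.229]
wrist 0.24 46 [ 0.543 -0.041  0.241] [ 0.546 -0.033  0.26 ] [ 0.545 -0.036  0.25 ]
wrist 0.26 53 [ 0.543 -0.04   0.26 ] [ 0.546 -0.034  0.28 ] [ 0.545 -0.037  0.27 ]
wrist 0.28 31 [ 0.543 -0.04   0.28 ] [ 0.545 -0.034  0.291] [ 0.545 -0.037  0.2
[... 472 characters left out ...]
6 -0.02  0.2 ] [ 0.553 -0.027  0.191]
scene 0.2 84 [ 0.531 -0.05   0.201] [ 0.56  -0.021  0.22 ] [ 0.555 -0.028  0.21 ]
scene 0.22 98 [ 0.529 -0.052  0.22 ] [ 0.561 -0.02   0.232] [ 0.547 -0.035  0.228]
scene 0.24 23 [ 0.54  -0.041  0.242] [ 0.549 -0.033  0.259] [ 0.545 -0.036  0.249]
scene 0.26 20 [ 0.543 -0.041  0.262] [ 0.548 -0.034  0.28 ] [ 0.546 -0.036  0.27 ]
scene 0.28 20 [ 0.541 -0.04   0.28 ] [ 0.549 -0.034  0.297] [ 0.545 -0.036  0.29 ]
scene 0.3 47 [ 0.538 -0.045  0.301] [ 0.552 -0.029  0.32 ] [ 0.548 -0.033  0.31 ]
scene 0.32 92 [ 0.534 -0.058  0.321] [ 0.555 -0.015  0.34 ] [ 0.551 -0.036  0.333]
scene 0.34 144 [ 0.533 -0.06   0.34 ] [ 0.555 -0.016  0.36 ] [ 0.552 -0.03   0.35 ]
```

View pics/w2.png

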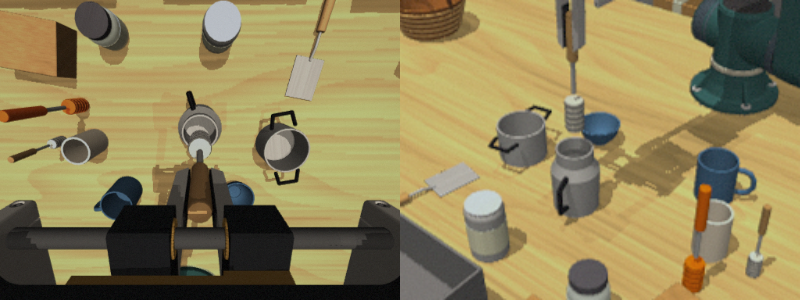

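The wrist view shows the brush vertical over the jug mouth at (200,130); in the scene crop it hangs clear above the jug at (575,150).

```bash
python3 -m crank '[[1,[0.001,0,0.02],[0,0,0]],[1,[0,0,0.03],[0,0,0]],[1,[0,0,0.03],[0,0,0]],[1,[0,0,0.025],[0,0,0]],[1,[0,0,0.013],[0,0,0]],[1,[0,0,0],[0,0,0]],[1,[0,0,0],[0,0,0]]]';for i in 1; do python3 -m crank '[[1,[0,0,0],[0,0,0]],[1,[0,0,0],[0,0,0]]]';done; python3 -m crank '[[1,[0,0,0.005],[0,0,0]],[1,[0,0,0.005],[0,0,0]],[1,[0,0,0],[0,0,0]],[1,[0,0,0],[0,0,0]],[1,[0,0,0],[0,0,0]]]';python3 -m crank '[[1,[0,0,0.004],[0,0,0]],[1,[0,0,0],[0,0,0]],[1,[0,0,0],[0,0,0]],[1,[0,0,0],[0,0,0]]]'
```

```text
time: 6.4
tool_pos: [0.5447, -0.0366, 0.2057]
ee_rot: [3.141, -0.002, 0.001]
wrist_force: [-0.4, -0.1, -0.4]
width: 0.0175
finger_force: 30.0
time: 6.6
tool_pos: [0.5451, -0.0371, 0.2063]
ee_rot: [3.141, -0.003, 0.0]
wrist_force: [0.8, -0.1, -1.9]
width: 0.0176
finger_force: 30.0
time: 7.1
tool_pos: [0.5442, -0.0371, 0.1945]
ee_rot: [3.142, -0.0, 0.0]
wrist_force: [0.5, 0.2, -0.9]
width: 0.0173
finger_force: 30.0
time: 7.5
tool_pos: [0.5442, -0.0371, 0.1905]
ee_rot: [3.141, -0.0, 0.0]
wrist_force: [0.1, -0.0, -0.7]
width: 0.0175
finger_force: 30.0
```

```bash
cat >f.py <<'E'
from bench import vision,robot
import numpy as np
F=[];P=[]
for i in range(6):
    vision.snapshot("top");o=robot.get_obs();F.append(o["wrist_force"]);P.append(o["tool_pos"])
print(o["time"],np.mean(F,0).round(2),np.std(F,0).round(2),np.mean(P,0).round(4))
E
python3 f.py; python3 - <<'E'
import pickle
from h import *
d=pickle.load(open("s0.pkl","rb"));W=cloud(d["top"]);z=W[...,2]
m=(np.hypot(W[...,0]-.545,W[...,1]+.037)<.026)&(z<.12)
print(m.sum(),np.sort(z[m])[:40].round(3))
E
python3 -m crank '[[1,[0,0,0.005],[0,0,0]],[1,[0,0,0],[0,0,0]],[1,[0,0,0],[0,0,0]]]'; python3 f.py
```

```text
7.8 [ 0.21  0.17 -0.54] [0.36 0.54 0.65] [ 0.5442 -0.0371  0.1906]
156 [0.028 0.028 0.028 0.029 0.029 0.029 0.029 0.03  0.03  0.03  0.03  0.03
 0.03  0.03  0.03  0.031 0.031 0.031 0.031 0.031 0.031 0.031 0.031 0.031
 0.031 0.031 0.031 0.031 0.031 0.031 0.031 0.031 0.031 0.031 0.031 0.031
 0.032 0.032 0.032 0.032]
time: 8.1
tool_pos: [0.544, -0.037, 0.1852]
ee_rot: [-3.142, 0.001, 0.0]
wrist_force: [-0.4, 0.4, -0.3]
width: 0.0177
finger_force: 30.0
8.4 [-0.09 -0.21 -0.18] [0.4  0.4  0.55] [ 0.5442 -0.0371  0.1855]
```

```bash
python3 -m crank '[[1,[0,0,0.003],[0,0,0]],[1,[0,0,0.002],[0,0,0]],[1,[0,0,0],[0,0,0]]]'; python3 f.py;python3 -m crank '[[1,[0,0,0.002],[0,0,0]],[1,[0,0,0.002],[0,0,0]],[1,[0,0,0],[0,0,0]]]'; python3 f.py
```

```text
time: 8.7
tool_pos: [0.5444, -0.0371, 0.1805]
ee_rot: [3.141, -0.001, 0.0]
wrist_force: [0.0, 1.0, 1.7]
width: 0.0178
finger_force: 30.0
9.0 [ 0.32 -0.23  1.15] [0.36 0.32 0.33] [ 0.5444 -0.0371  0.1808]
time: 9.3
tool_pos: [0.5444, -0.0371, 0.1765]
ee_rot: [3.141, -0.001, 0.0]
wrist_force: [0.0, -0.1, 2.7]
width: 0.0176
finger_force: 30.0
9.6 [ 0.89 -0.43  2.48] [0.46 0.29 0.22] [ 0.5444 -0.0371  0.1767]
```

```bash
python3 -m crank '[[1,[0,0,0.0015],[0,0,0]],[1,[0,0,0],[0,0,0]],[1,[0,0,0],[0,0,0]],[1,[0,0,0],[0,0,0]]]'
python3 -m crank '[[1,[0,0,-0.01],[0,0,0]],[1,[0,0,-0.03],[0,0,0]],[1,[0,0,-0.035],[0,0,0]],[1,[0,0,-0.025],[0,0,0]],[1,[0,0,-0.01],[0,0,0]],[1,[0,0,0],[0,0,0]],[1,[0,0,0],[0,0,0]],[1,[0,0,0],[0,0,0]]]'
python3 -m crank '[[1,[0,0,0.02],[0,0,0]],[1,[0,0,0.03],[0,0,0]],[1,[0,0,0.03],[0,0,0]],[1,[0,0,0.012],[0,0,0]],[1,[0,0,0.006],[0,0,0]],[1,[0,0,0.003],[0,0,0]],[1,[0,0,0],[0,0,0]],[1,[0,0,0],[0,0,0]]]'; python3 f.py
```

```text
time: 10.0
tool_pos: [0.5443, -0.0371, 0.1751]
ee_rot: [3.141, -0.0, 0.0]
wrist_force: [-0.1, 0.1, 2.6]
width: 0.0176
finger_force: 30.0
time: 10.8
tool_pos: [0.5433, -0.0369, 0.2825]
ee_rot: [-3.141, 0.004, 0.0]
wrist_force: [0.4, -0.3, -0.2]
width: 0.0174
finger_force: 30.0
time: 11.6
tool_pos: [0.545, -0.0372, 0.1855]
ee_rot: [3.141, -0.003, 0.0]
wrist_force: [0.1, 0.8, -0.4]
width: 0.0177
finger_force: 30.0
11.9 [ 0.42 -0.03  0.1 ] [0.44 0.32 0.4 ] [ 0.5448 -0.0372  0.185 ]
```

```bash
python3 -m crank '[[1,[0,0,0.003],[0,0,0]],[1,[0,0,0.003],[0,0,0]],[1,[0,0,0.003],[0,0,0]],[1,[0,0,0.001],[0,0,0]],[1,[0,0,0],[0,0,0]],[1,[0,0,0],[0,0,0]]]'; python3 f.py
python3 -m crank '[[1,[0,0,-0.01],[0,0,0]],[1,[0,0,-0.03],[0,0,0]],[1,[0,0,-0.035],[0,0,0]],[1,[0,0,-0.025],[0,0,0]],[1,[0,0,-0.015],[0,0,0]],[1,[0,0,0],[0,0,0]],[1,[0,0,0],[0,0,0]],[1,[0,0,0],[0,0,0]]]'; python3 f.py
python3 -m crank '[[1,[0,0,0.02],[0,0,0]],[1,[0,0,0.03],[0,0,0]],[1,[0,0,0.03],[0,0,0]],[1,[0,0,0.012],[0,0,0]],[1,[0,0,0.008],[0,0,0]],[1,[0,0,0.003],[0,0,0]],[1,[0,0,0],[0,0,0]],[1,[0,0,0],[0,0,0]]]'; python3 f.py
```

```text
time: 12.5
tool_pos: [0.5445, -0.0372, 0.1745]
ee_rot: [3.141, -0.001, 0.0]
wrist_force: [1.0, 0.0, 3.5]
width: 0.0178
finger_force: 30.0
12.8 [ 0.63 -0.39  3.23] [0.44 0.64 0.32] [ 0.5445 -0.0371  0.1743]
time: 13.6
tool_pos: [0.5434, -0.0369, 0.2868]
ee_rot: [-3.141, 0.004, 0.0]
wrist_force: [0.3, 1.0, -1.4]
width: 0.0176
finger_force: 30.0
13.9 [ 0.15  0.18 -0.3 ] [0.2  0.51 0.44] [ 0.5437 -0.037   0.2876]
time: 14.7
tool_pos: [0.545, -0.0372, 0.1876]
ee_rot: [3.141, -0.003, 0.0]
wrist_force: [0.3, -0.7, -0.5]
width: 0.0177
finger_force: 30.0
15.0 [-0.02  0.37 -0.96] [0.62 0.57 0.69] [ 0.5447 -0.0372  0.187 ]
```

```bash
python3 -m crank '[[1,[0,0,0.004],[0,0,0]],[1,[0,0,0.003],[0,0,0]],[1,[0,0,0.003],[0,0,0]],[1,[0,0,0.002],[0,0,0]],[1,[0,0,0],[0,0,0]],[1,[0,0,0],[0,0,0]]]'; python3 f.py
python3 -m crank '[[1,[0,0,-0.01],[0,0,0]],[1,[0,0,-0.03],[0,0,0]],[1,[0,0,-0.035],[0,0,0]],[1,[0,0,-0.03],[0,0,0]],[1,[0,0,-0.03],[0,0,0]],[1,[0,0,-0.015],[0,0,0]],[1,[0,0,0],[0,0,0]],[1,[0,0,0],[0,0,0]]]'; python3 f.py
```

```text
time: 15.6
tool_pos: [0.5446, -0.0372, 0.1746]
ee_rot: [3.141, -0.001, 0.0]
wrist_force: [0.7, -0.0, 3.1]
width: 0.0173
finger_force: 30.0
15.9 [ 0.74 -0.35  3.1 ] [0.24 0.38 0.49] [ 0.5446 -0.0372  0.1744]
time: 16.7
tool_pos: [0.5437, -0.0369, 0.3228]
ee_rot: [-3.141, 0.003, 0.0]
wrist_force: [-0.4, 1.2, -0.7]
width: 0.0177
finger_force: 30.0
17.0 [ 0.02 -0.27 -0.59] [0.57 0.39 0.51] [ 0.5436 -0.0369  0.3221]
```

```bash
python3 -m crank '[[1,[-0.003,-0.02,0],[0,0,0]],[1,[-0.007,-0.04,0],[0,0,0]],[1,[-0.008,-0.04,0],[0,0,0]],[1,[-0.008,-0.04,0],[0,0,0]],[1,[-0.008,-0.04,0],[0,0,0]],[1,[-0.006,-0.04,0],[0,0,0]],[1,[-0.005,-0.03,0],[0,0,0]],[1,[-0.001,-0.012,0],[0,0,0]]]';python3 -m crank '[[1,[0,0,0],[0,0,0]],[1,[0,0,0],[0,0,0]],[1,[0,0,0],[0,0,0]]]'
python3 f.py
python3 - <<'E'
from bench import vision
import cv2
from h import *
im=[]
for n in("wrist","scene","top"):
    s=vision.snapshot(n);im.append(s["color"][...,::-1]);W=cloud(s);z=W[...,2]
    m=(abs(W[...,0]-.498)<.05)&(abs(W[...,1]-.222)<.05)
    for lo,hi in((.084,.096),(.175,.215),(.218,.235),(.24,.29)):
        k=m&(z>lo)&(z<hi)
        if k.sum()>3:print(n,lo,k.sum(),W[k].min(0).round(3),W[k].max(0).round(3),((W[k].min(0)+W[k].max(0))/2).round(4))
    k=(abs(W[...,0]-.545)<.05)&(abs(W[...,1]+.037)<.05)&(z>.126)&(z<.136)
    if k.sum():print(n,"jug",((W[k].min(0)+W[k].max(0))/2).round(4))
cv2.imwrite("pics/w3.png",np.hstack([cv2.resize(im[0],(400,300)),cv2.resize(im[1][60:300,180:500],(400,300))]))
E
```

```text
time: 17.8
tool_pos: [0.4972, 0.2273, 0.3235]
ee_rot: [-3.141, 0.001, 0.004]
wrist_force: [0.0, 0.6, -1.4]
width: 0.0176
finger_force: 30.0
time: 18.1
tool_pos: [0.4986, 0.2234, 0.3239]
ee_rot: [3.141, -0.0, -0.002]
wrist_force: [1.2, -0.3, -0.6]
width: 0.0176
finger_force: 30.0
18.4 [ 0.08 -0.03 -0.21] [0.47 0.59 0.26] [0.4985 0.2239 0.324 ]
wrist 0.084 271 [0.474 0.192 0.084] [0.526 0.252 0.093] [0.5002 0.2221 0.0886]
wrist 0.175 183 [0.499 0.208 0.178] [0.513 0.241 0.215] [0.5059 0.2244 0.1967]
wrist 0.218 614 [0.482 0.208 0.218] [0.513 0.241 0.232] [0.4972 0.2245 0.2251]
wrist 0.24 127 [0.497 0.221 0.241] [0.501 0.228 0.29 ] [0.4987 0.2243 0.2656]
wrist jug [ 0.5428 -0.0363  0.1296]
scene 0.084 118 [0.466 0.2   0.084] [0.528 0.252 0.094] [0.4966 0.2263 0.0892]
scene 0.175 189 [0.491 0.207 0.175] [0.517 0.239 0.215] [0.5038 0.2232 0.1949]
scene 0.218 134 [0.484 0.207 0.219] [0.515 0.239 0.233] [0.4994 0.2233 0.2258]
scene 0.24 64 [0.497 0.219 0.243] [0.504 0.227 0.289] [0.5003 0.223  0.2657]
scene jug [ 0.5465 -0.0378  0.1298]
top 0.084 46 [0.467 0.191 0.084] [0.526 0.228 0.095] [0.4967 0.2094 0.0896]
top 0.175 22 [0.486 0.207 0.181] [0.506 0.213 0.214] [0.4962 0.2102 0.1977]
top 0.218 14 [0.491 0.207 0.223] [0.503 0.214 0.231] [0.4971 0.2106 0.2272]
top jug [ 0.5449 -0.037   0.1307]
```

View pics/w3.png

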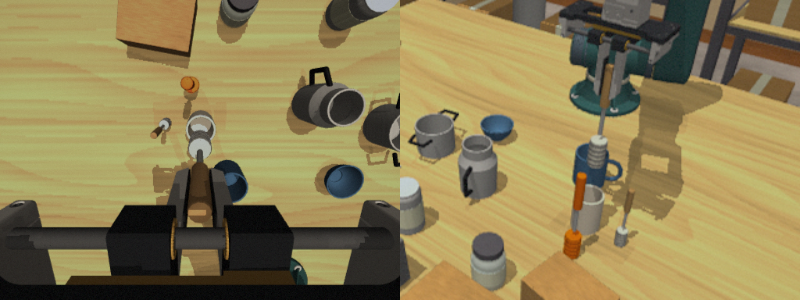

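The jug is unmoved, and the brush hangs centred over the crock: wrist view (200,145), scene crop (597,150) above (588,205).

```bash
python3 -m crank '[[1,[0,0.001,0.02],[0,0,0]],[1,[0,0,0.035],[0,0,0]],[1,[0,0,0.035],[0,0,0]],[1,[0,0,0.03],[0,0,0]],[1,[0,0,0.02],[0,0,0]],[1,[0,0,0.012],[0,0,0]],[1,[0,0,0],[0,0,0]],[1,[0,0,0],[0,0,0]]]'; python3 f.py
```

```text
time: 19.35
tool_pos: [0.4987, 0.2241, 0.173]
ee_rot: [-3.141, -0.002, 0.0]
wrist_force: [0.3, -0.4, -1.3]
width: 0.0177
finger_force: 30.0
19.65 [ 0.5  -0.15 -0.22] [0.16 0.27 0.36] [0.499  0.2242 0.1736]
```

```bash
python3 -m crank '[[1,[0,0,0.005],[0,0,0]],[1,[0,0,0.005],[0,0,0]],[1,[0,0,0.003],[0,0,0]],[1,[0,0,0.003],[0,0,0]],[1,[0,0,0],[0,0,0]],[1,[0,0,0],[0,0,0]],[1,[0,0,0],[0,0,0]]]'; python3 f.py
```

```text
time: 20.35
tool_pos: [0.4982, 0.2239, 0.1562]
ee_rot: [3.142, -0.0, 0.0]
wrist_force: [-0.2, -0.0, 0.9]
width: 0.0174
finger_force: 30.0
20.65 [-0.57 -0.3   0.7 ] [0.42 0.2  0.45] [0.4982 0.2239 0.1561]
```

```bash
python3 -m crank '[[1,[0,0,-0.001],[0,0,0]],[1,[0,0,0],[0,0,0]],[0.75,[0,0,0],[0,0,0]],[0.7,[0,0,0],[0,0,0]],[0.6,[0,0,0],[0,0,0]],[0.5,[0,0,0],[0,0,0]],[0.4,[0,0,0],[0,0,0]],[0.3,[0,0,0],[0,0,0]]]';python3 -m crank '[[0.3,[0,0,0],[0,0,0]],[0.3,[0,0,0],[0,0,0]],[0.3,[0,0,-0.01],[0,0,0]],[0.3,[0,0,-0.03],[0,0,0]],[0.3,[0,0,-0.04],[0,0,0]],[0.3,[0,0,-0.04],[0,0,0]],[0.3,[0,0,-0.04],[0,0,0]],[0.3,[-0.04,0,0],[0,0,0]]]';python3 -m crank '[[0.3,[-0.04,0,0],[0,0,0]],[0.3,[-0.02,0,0],[0,0,0]],[0.3,[0,0,0],[0,0,0]],[0.3,[0,0,0],[0,0,0]]]'
python3 - <<'E'
from bench import vision
import cv2
from h import *
im=[]
for n in("wrist","scene","top"):
    s=vision.snapshot(n);im.append(s["color"][...,::-1]);W=cloud(s);z=W[...,2]
    m=(abs(W[...,0]-.498)<.05)&(abs(W[...,1]-.222)<.05)
    for lo,hi in((.14,.17),(.17,.2),(.205,.225)):
        k=m&(z>lo)&(z<hi)
        if k.sum()>3:print(n,lo,k.sum(),W[k].min(0).round(3),W[k].max(0).round(3),((W[k].min(0)+W[k].max(0))/2).round(4))
    k=(abs(W[...,0]-.545)<.05)&(abs(W[...,1]+.037)<.05)&(z>.126)&(z<.136)
    if k.sum():print(n,"jug",((W[k].min(0)+W[k].max(0))/2).round(4))
cv2.imwrite("pics/w4.png",np.hstack([cv2.resize(im[0],(400,300)),cv2.resize(im[1][60:300,180:500],(400,300))]))
E
```

```text
time: 21.45
tool_pos: [0.4982, 0.2239, 0.1569]
ee_rot: [3.141, -0.0, 0.0]
wrist_force: [-0.2, 0.8, -0.8]
width: 0.0569
finger_force: 0.0
time: 22.25
tool_pos: [0.463, 0.2246, 0.3231]
ee_rot: [-3.138, -0.011, -0.002]
wrist_force: [-0.1, 0.7, 1.3]
width: 0.066
finger_force: 0.0
time: 22.65
tool_pos: [0.3985, 0.224, 0.3178]
ee_rot: [-3.141, -0.002, 0.0]
wrist_force: [0.3, 0.3, -0.5]
width: 0.0658
finger_force: 0.0
wrist 0.14 7 [0.487 0.216 0.145] [0.492 0.231 0.16 ] [0.4896 0.2235 0.1527]
wrist 0.17 11 [0.487 0.218 0.17 ] [0.49  0.229 0.197] [0.4884 0.2236 0.1839]
wrist 0.205 252 [0.488 0.216 0.205] [0.505 0.232 0.217] [0.4962 0.2238 0.2111]
wrist jug [ 0.5428 -0.0365  0.1301]
scene 0.14 71 [0.494 0.215 0.14 ] [0.509 0.231 0.17 ] [0.5014 0.2229 0.155 ]
scene 0.17 73 [0.495 0.215 0.17 ] [0.509 0.231 0.2  ] [0.502  0.223  0.1851]
scene 0.205 50 [0.49  0.215 0.205] [0.507 0.231 0.217] [0.4987 0.2232 0.2112]
scene jug [ 0.546  -0.0387  0.13  ]
top 0.14 15 [0.49  0.214 0.14 ] [0.504 0.227 0.17 ] [0.4973 0.2203 0.155 ]
top 0.17 16 [0.49  0.215 0.173] [0.501 0.226 0.197] [0.4953 0.2201 0.1851]
top 0.205 39 [0.49  0.214 0.205] [0.506 0.23  0.219] [0.4979 0.2222 0.2121]
top jug [ 0.5445 -0.0381  0.131 ]
```

View pics/w4.png

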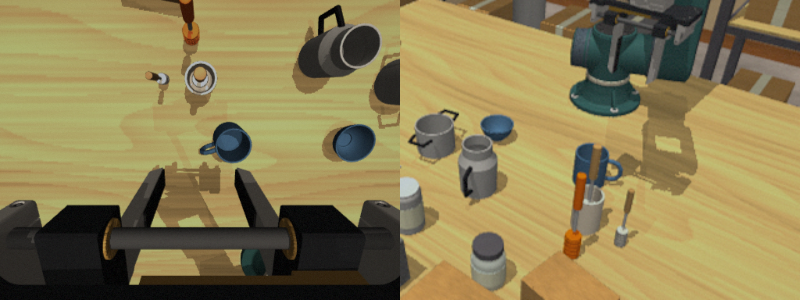

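The brush stands upright in its crock (wrist view (200,78), scene crop (592,190)), and the jug and the other things are where they were.

```bash
python3 -c "
from bench import robot
print(robot.close_job())"
```

```text
the job is handed in; nothing more can be done
None
```

I scrubbed the jug with three gentle strokes, pressing with under 4 N so the bristles gave about 10 mm each time. The brush is back upright in its crock and released, the jug and the other things look undisturbed, and the job was handed in at about 23 s.

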